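# Change the batch in a paint-pot shaker, keep it balanced, set its timer and start it

### The arm

A 6-joint arm with a two-finger parallel gripper is mounted at the origin on the work surface. World frame = base frame: x ahead of the robot, y to its left, z up, the work surface at z = 0. Lengths are in m, angles in degrees, forces in N, time in s.
With the tool pointing down it reaches from about 0.325 to 0.9 m from the base axis. Payload 6.1 kg.
Tool frame: the origin (TCP) lies at the very end of the fingers, on their centre line; the grasp point (between the pads) lies 19 mm behind it (arm.grip_point_offset is the distance from the TCP to the grasp point, in m); z points along the fingers, y is the line along which they close (so a half turn about z gives the same grasp; the last joint's range is limited). The gripper opens to 87 mm and grips with 3 to 60 N. Pads are 19 mm wide; open, the fingers measure 117 mm over their backs; the gripper's body (75 mm by 190 mm) begins 51 mm behind the grasp point.
Start: joints at [64.681, 12.628, 87.462, -0, 79.91, -7.225], TCP at [0.194, 0.594, 0.223] pointing down, gripper open.
Joint ranges: [-170.65, 170.65], [-52.31, 119.04], [5.05, 147.46], [-71.25, 251.25], [11.57, 151.72], [-153.62, 153.62]. Speed limits (degrees/s): [147.25, 147.25, 172.46, 180, 180, 180].

### API

Orientations are given as [roll, pitch, yaw] about the fixed x, y, z axes, in that order (R = Rz(yaw) Ry(pitch) Rx(roll)).
In Python, from bench import arm, snapshot gives the robot as it stands.
- The arm moves only by the tool step_arm, never from a script. Its argument "commands" is one flat list of numbers, 6 for each row, row after row: the shift along the world's x, y, z in units of 30 mm (1.0 is 30 mm), then the turn, a rotation vector about the world's x, y, z in units of 0.12 rad (1.0 is 0.12 rad). A call has 1 to 12 rows; each row shifts and turns the commanded pose from where the row before left it; what a row does not reach is not made up. A row lasts 1/8 s, in which the tool goes at most 62.5 mm and 10.7 degrees, less where a joint would pass 70% of its speed; a pose out of reach is approached as far as the arm can. A call with a number of a shift or a turn outside -1 to 1 is refused whole. A call with a gripper value outside its range is refused whole. "fingers" is the opening, from 0 (shut) to 1 (fully open), set as the call begins (left out, the last holds). The fingers move at their own pace and stop on an object; "newtons" is the grip in N (left out, the last holds). Time passes only in rows, so rows that do not move let the fingers close. It gives the time, the measured TCP pose, the force, the opening and the grip force at its end, in the units of the state.
- arm.observe(): the state, without advancing time (a new reading comes with each control period).
- snapshot(name): name is "side" or "top"; returns a dict with "img" (480x640x3 uint8, blue, green, red), "range_z" (480x640 float32, m along the optical axis (not along the pixel's ray), 0 where there is no reading), "camera_matrix" (3x3 intrinsics, pixels), "camera_from_world" (4x4, takes a point from world to camera coordinates). Camera axes: x right, y up, looking along -z (the intrinsics and any distortion apply to the point x, -y, -z); pixel columns grow to the right and rows downward; lengths in m; the calibration is good to about 2 mm. A picture is of the moment at which its call begins.
- arm.job_done(): hands the job in; it is judged then, once.
The state is a dict: "time": time; "qpos": joint angles; "dq": joint speeds; "effort": joint torques, N m; "tcp_pos": TCP position; "orientation": TCP orientation; "wrist_force": force on the tool from outside, world axes, zero at the start; "ft_torque": the same for the moment, N m; "grip_width": finger opening in m; "grasp_force": force on a finger pad.
Only numpy, scipy, OpenCV 4.12 (cv2) and the standard library are available. Lean on these libraries where they do the work, as an engineer would, in place of code of your own. Each camera call takes 0.05 s, during which the arm holds its last target. There are 200 camera calls.

### The job

Take the finished pots of the last batch (orange, violet, black) out of the shaker's cup wheel and stand them on the cork board, and load every fresh pot from the bench upright into the wheel so that it is balanced: of two cups facing each other across it, both are filled or both are empty. The steel dummy in the wheel counts as a pot: use it to make up an odd number of fresh pots, but when their number is even stand it on the cork board too. Then push the timer knob down, turn it clockwise to the red mark while it is held down and let it spring up, and after that press the green start button fully and release it; leave the other things on the bench where they are.

Things in the scene. Friction and masses are not known exactly. Their poses are not given: they have to be found in the camera images.
- pot_yellow: yellow fresh paint pot: closed round pot with a white rimmed lid that has a yellow disc on top, 52 mm diameter, 52 mm tall, 0.11 kg. Origin: centre of its underside, z up when upright. Stands on the bench at the start; may be absent (None).
- pot_red: red fresh paint pot: closed round pot with a white rimmed lid that has a red disc on top, 52 mm diameter, 52 mm tall, 0.11 kg. Origin: centre of its underside, z up when upright. Stands on the bench at the start; may be absent (None).
- pot_blue: blue fresh paint pot: closed round pot with a white rimmed lid that has a blue disc on top, 52 mm diameter, 52 mm tall, 0.11 kg. Origin: centre of its underside, z up when upright. Stands on the bench at the start; may be absent (None).
- pot_green: green fresh paint pot: closed round pot with a white rimmed lid that has a green disc on top, 52 mm diameter, 52 mm tall, 0.11 kg. Origin: centre of its underside, z up when upright. Stands on the bench at the start; may be absent (None).
- dummy: balance dummy: plain steel cylinder with two black bands, 52 mm diameter, 52 mm tall, weighs the same as a pot. Origin: centre of its underside, z up when upright. At the start it stands in cup 0 of the wheel.
- done_orange: orange finished paint pot from the last batch: the same pot as the fresh ones with a orange body and a orange disc on its white lid, 52 mm diameter, 52 mm tall, 0.11 kg. Origin: centre of its underside, z up when upright. Stands in cup 1 of the wheel at the start.
- done_violet: violet finished paint pot from the last batch: the same pot as the fresh ones with a violet body and a violet disc on its white lid, 52 mm diameter, 52 mm tall, 0.11 kg. Origin: centre of its underside, z up when upright. Stands in cup 2 of the wheel at the start.
- done_black: black finished paint pot from the last batch: the same pot as the fresh ones with a black body and a black disc on its white lid, 52 mm diameter, 52 mm tall, 0.11 kg. Origin: centre of its underside, z up when upright. Stands in cup 3 of the wheel at the start.
- board: fixed square cork board with a black edge lying on the bench, 190 x 190 mm, 6 mm thick: room for four pots, two by two 84 mm apart. Origin: centre of its underside; x and y along its edges.
- machine: bench pot shaker, fixed: grey base 230 (x) by 320 mm (y), deck 52 mm high; control housing 85 mm wide, 90 mm high along its -y side; cup wheel on the deck, centre at (0, 55) mm, at any angle; the wheel does not turn when handled. Origin: centre of its underside; x points away from the operator. Upright timer axis at (-62, -117.5) mm, start button at (64, -117.5) mm.
- cup0 (a point): centre of the inner floor of cup holder 0 on the shaker's wheel. The four open round holders stand 64 mm from the wheel's centre, a quarter turn apart, and are 62 mm wide inside with walls 15 mm high, so a pot stands in one with 5 mm of play all round and 37 mm of it showing. The floor is 69 mm above the bench. Facing holder across the wheel: cup2.
- cup1 (a point): centre of the inner floor of cup holder 1 on the shaker's wheel. The four open round holders stand 64 mm from the wheel's centre, a quarter turn apart, and are 62 mm wide inside with walls 15 mm high, so a pot stands in one with 5 mm of play all round and 37 mm of it showing. The floor is 69 mm above the bench. Facing holder across the wheel: cup3.
- cup2 (a point): centre of the inner floor of cup holder 2 on the shaker's wheel. The four open round holders stand 64 mm from the wheel's centre, a quarter turn apart, and are 62 mm wide inside with walls 15 mm high, so a pot stands in one with 5 mm of play all round and 37 mm of it showing. The floor is 69 mm above the bench. Facing holder across the wheel: cup0.
- cup3 (a point): centre of the inner floor of cup holder 3 on the shaker's wheel. The four open round holders stand 64 mm from the wheel's centre, a quarter turn apart, and are 62 mm wide inside with walls 15 mm high, so a pot stands in one with 5 mm of play all round and 37 mm of it showing. The floor is 69 mm above the bench. Facing holder across the wheel: cup1.
- timer_grip (a point): grip point of the timer knob: on its upright axis, 6 mm below the top of its bar, 127 mm above the bench when up. The black bar is 42 mm long, 13 mm wide and 28 mm high, on a 44 mm disc that is 22 mm below this point. The frame turns with the knob: the bar lies along x and the white pointer is at the -x end.
- timer (a joint): timer knob angle, rad, growing clockwise seen from above: 0 = pointer along the machine's -x (towards the operator), red mark at 1.40, end stop at 1.90. A pin in a gate stops the knob from being turned until it is pushed down over 5.5 mm; then it turns easily (0.03 N m), and it comes up again only where the gate is open, at 0 to 0.4 and at 1.25 to 1.55.
- timer_press (a joint): how far the timer knob is pushed down, m: 0 = up, 0.007 = fully down. Spring: 5 N to start, 10 N fully down; it springs back up when let go where the gate is open.
- timer_mark (a point): red mark on the timer's round aluminium dial plate, 29.5 mm from the knob's axis, at the panel's height.
- start_top (a point): centre of the top face of the green start button, 30 mm diameter, 112 mm above the bench when up; it moves down with the button.
- start (a joint): start button travel, m: 0 = up, 0.006 = fully down. Spring: 1.5 N to start, 5 N fully down; it springs back.
- red_cup: bystander: empty red plastic cup, 72 mm rim, 85 mm tall. Origin: centre of its underside.
- tape_roll: bystander: roll of cream masking tape lying flat, 90 mm diameter, 24 mm high. Origin: centre of its underside.
- brush: bystander: paint brush lying flat, 200 mm long, about 20 mm high. Origin: under its middle; x along it.
- mallet: bystander: rubber mallet lying on its side, 250 mm long, black head 85 x 56 mm. Origin: on the bench, near its middle; x along the handle towards the head.
There are look-alikes about, which are no part of the job. What is shaped like the pot_blue but pink is not meant.

How it is judged:
By the outcome, as a careful person would: the job done as asked, in the order asked, and still so for the second after the job is handed in, with the robot touching nothing.
Of pot_yellow, pot_red, pot_blue, pot_green only 2 to 4 are there at a start; the rules pass over those that are not, and their reading is None.
At some moment in a run one of pot_yellow, pot_red, pot_blue, pot_green, done_orange, done_violet, done_black may be knocked a few centimetres aside while the robot is not near it.
It also fails if it takes over 210 s, if anything falls off the work surface, if the arm or the gripper's body presses on something with over 40 N, if the wrist force passes 120 N, or if a joint passes its speed limit or range.

## Working session

There is one attempt and no reset: what is moved stays moved. The work goes in short steps, Python scripts to look and compute and a tool call to move; the robot and the scene stay as the last step left them, time stands still between calls to the robot, and variables do not carry over. Pictures are saved under pics/ and viewed, at most 14 in all, crops included, and the job is handed in when it is done.

Besides the shell and the picture viewer there is one more tool, called by a JSON object that holds its "method" and its "body", one argument or row to a line. step_arm: Moves the arm, as the interface text tells. Its arguments: {"type":"object","properties":{"commands":{"type":"array"},"fingers":{"type":"number"},"newtons":{"type":"number"}},"required":["commands"]}

```bash
ls; mkdir -p pics; python3 - <<'E'
from bench import arm, snapshot
import cv2,pickle
for n in("top","side"):
    s=snapshot(n); cv2.imwrite(f"pics/{n}0.png",s["img"]); pickle.dump(s,open(f"{n}0.pkl","wb"))
    print(s["camera_matrix"],s["camera_from_world"])
print(arm.observe())
E
```

```text
pics
[[519.45615195   0.         327.91188753]
 [  0.         519.45615195 238.67299055]
 [  0.           0.           1.        ]] [[ 0.01307733 -0.99991356 -0.00136305  0.08533424]
 [ 0.98513282  0.01265047  0.171328   -0.52855831]
 [-0.17129595 -0.0035833   0.9852131  -1.22986126]
 [ 0.          0.          0.          1.        ]]
[[604.46619022   0.         313.89812468]
 [  0.         604.46619022 242.58483386]
 [  0.           0.           1.        ]] [[ 0.98637704 -0.16444046 -0.00443564 -0.51520592]
 [ 0.11847354  0.69142624  0.71266667 -0.17983863]
 [-0.11412432 -0.70348354  0.70148881 -1.67252211]
 [ 0.          0.          0.          1.        ]]
{'time': 0.1, 'qpos': array([ 6.46808369e+01,  1.26698165e+01,  8.75199720e+01,  7.68392648e-04,
        7.99110563e+01, -7.22462852e+00]), 'dq': array([ 0.00977054, -0.06765885, -0.25923659,  0.06636181, -0.08779421,
        0.00052463]), 'effort': array([-3.80803667e-04, -4.95945489e+01, -3.88520479e+01,  7.00209802e-02,
        5.15648187e-02, -8.53711845e-05]), 'tcp_pos': array([0.19386689, 0.59357514, 0.22154942]), 'orientation': array([-1.79900051e+02, -1.34324790e-02,  1.61905318e+02]), 'wrist_force': array([ 0.37960882, -0.26397777,  1.09307231]), 'ft_torque': array([ 0.02776635,  0.033568  , -0.0254    ]), 'grasp_force': 0.0, 'grip_width': 0.08754708763837396}
```

View pics/top0.png

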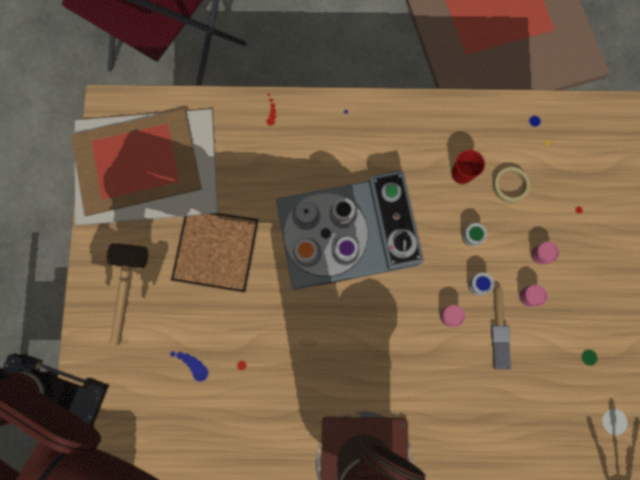

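View pics/side0.png

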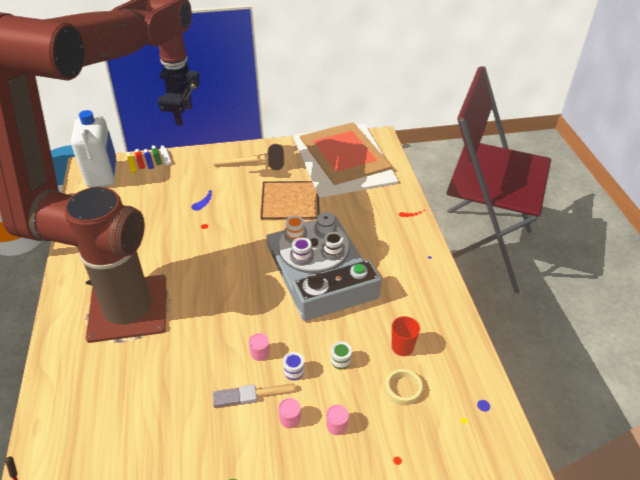

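Top view: the wheel is at (325,235), with the dummy at (306,211), black (344,209), orange (306,250) and violet (346,247). The knob is at (402,243), the button at (391,190), and the board at (215,252).
Fresh-pot candidates: green-disc pot (475,233) and blue-disc pot (483,284), both with white rimmed lids. The pink ones at (546,252), (535,295) and (453,315) have no white lid, so they are look-alikes. I'll confirm in an enlarged crop.

```bash
cat > h.py <<'E'
import numpy as np,cv2,pickle
def world(s,u,v,z):
    K,T=s["camera_matrix"],s["camera_from_world"]
    r=np.linalg.inv(K)@[u,v,1]; d=T[:3,:3].T@(r*[1,-1,-1]); c=-T[:3,:3].T@T[:3,3]
    return c+d*(z-c[2])/d[2]
def pix(s,p):
    q=s["camera_from_world"]@np.append(p,1); q=s["camera_matrix"]@(q[:3]*[1,-1,-1]); return q[:2]/q[2]
def crop(s,u,v,w,h,k,name):
    cv2.imwrite(name,cv2.resize(s["img"][v:v+h,u:u+w],None,fx=k,fy=k,interpolation=cv2.INTER_CUBIC))
E
python3 - <<'E'
from h import *
s=pickle.load(open("top0.pkl","rb")); crop(s,265,160,160,140,5,"pics/mach.png"); crop(s,430,200,130,130,4,"pics/pots.png")
crop(s,165,205,100,90,5,"pics/board.png")
E
```

```text
(no output)
```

View pics/mach.png

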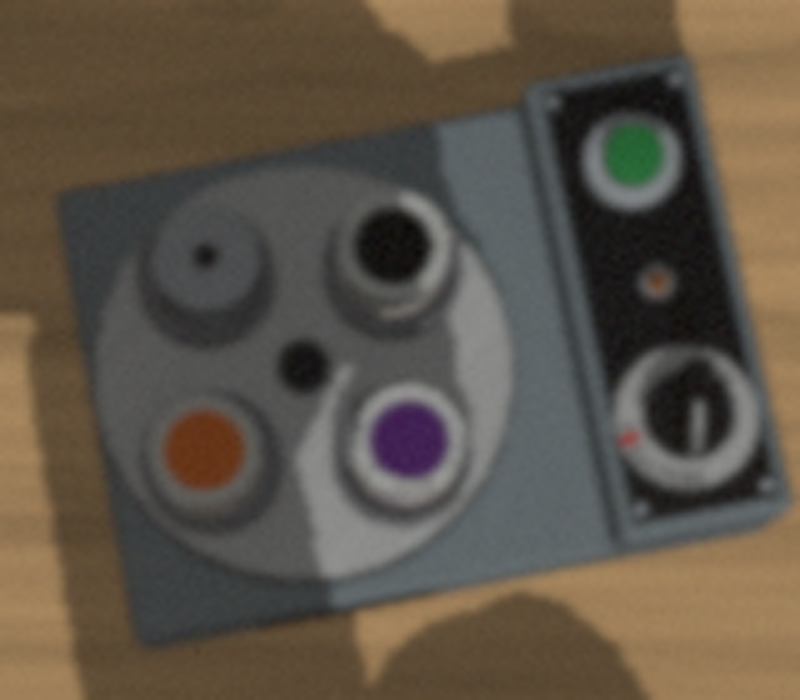

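View pics/pots.png

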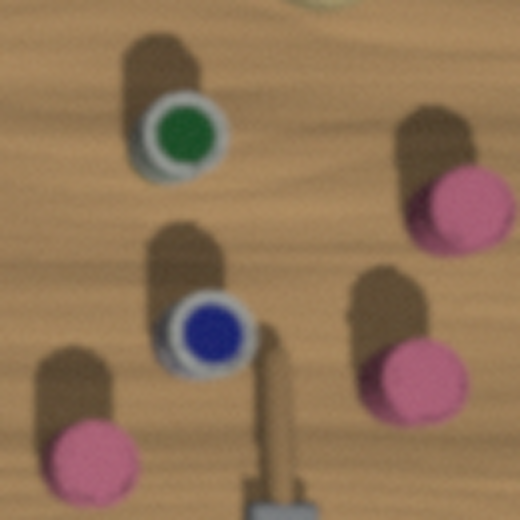

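View pics/board.png

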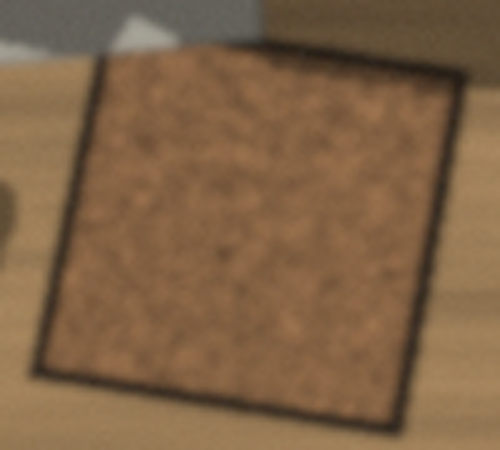

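Confirmed: the green (476,233) and blue (483,283) pots have white rimmed lids with discs, while the pink ones are plain. That makes two fresh pots, an even number, so the dummy goes to the board as well. The red mark is at about (390,247) and the pointer is at the near end of the bar.

```bash
python3 - <<'E'
from h import *
from scipy.optimize import least_squares
s=pickle.load(open("top0.pkl","rb"))
c=lambda u0,v0,k,x,y,z: world(s,u0+(x+.5)/k-.5,v0+(y+.5)/k-.5,z)
P={n:c(265,160,5,x,y,z) for n,x,y,z in[("dummy",205,255,.121),("black",393,246,.121),("orange",204,449,.121),("violet",408,439,.121),("btn",633,155,.112),("mark",629,438,.09),("dialc",686,418,.09)]}
P["green"]=c(430,200,4,186,134,.052);P["blue"]=c(430,200,4,213,333,.052)
for n in P:print(n,P[n].round(4))
w=sum(P[n] for n in("dummy","black","orange","violet"))[:2]/4;print("wheel",w)
print("radii",[np.linalg.norm(P[n][:2]-w).round(4) for n in("dummy","black","orange","violet")])
def tr(q,p): a=q[2];return q[:2]+np.array([[np.cos(a),-np.sin(a)],[np.sin(a),np.cos(a)]])@p
f=lambda q:np.r_[tr(q,[0,.055])-w,tr(q,[-.062,-.1175])-P["dialc"][:2],tr(q,[.064,-.1175])-P["btn"][:2]]
r=least_squares(f,[.6,0,0]);q=r.x;print("machine",q[:2],np.degrees(q[2]),"res",r.fun.round(4))
print("timer",tr(q,[-.062,-.1175]),"btn",tr(q,[.064,-.1175]),"wheel",tr(q,[0,.055]))
a=[np.degrees(np.arctan2(*(P[n][:2]-w)[::-1])) for n in("dummy","black","orange","violet")];print("ang",a)
d=P["mark"][:2]-tr(q,[-.062,-.1175]);print("mark r",np.linalg.norm(d),"ang",np.degrees(np.arctan2(d[1],d[0])))
B=np.array([c(165,205,5,x,y,.006)[:2] for x,y in[(100,48),(463,75),(398,430),(36,374)]]);print("board",B.round(4),B.mean(0),[np.linalg.norm(B[i]-B[i-1]) for i in range(4)])
# depth top z
for n,u,v in[("dummy",306,211),("black",343,209),("violet",346,247),("knob",402,243),("btn",391,190),("green",476,233)]:
    d=s["range_z"][v,u]; T=s["camera_from_world"];ray=np.linalg.inv(s["camera_matrix"])@[u,v,1]*[1,-1,-1]*d
    print(n,(T[:3,:3].T@(ray-T[:3,3])).round(4))
E
```

```text
dummy [0.58   0.1448 0.121 ]
black [0.5855 0.0572 0.121 ]
orange [0.4886 0.1434 0.121 ]
violet [0.4945 0.0495 0.121 ]
btn [ 0.6331 -0.0561  0.112 ]
mark [ 0.5012 -0.0558  0.09  ]
dialc [ 0.5111 -0.0828  0.09  ]
green [ 0.5447 -0.2703  0.052 ]
blue [ 0.4231 -0.2822  0.052 ]
wheel [0.53714255 0.09871274]
radii [np.float64(0.0629), np.float64(0.0637), np.float64(0.0659), np.float64(0.0651)]
machine [0.54765044 0.04520239] 11.675964679085027 res [-0.0006  0.0004 -0.0004  0.0004  0.001  -0.0008]
timer [ 0.5107126  -0.08241362] btn [ 0.63410538 -0.05691418] wheel [0.53651973 0.09906432]
ang [np.float64(47.02927102822235), np.float64(-40.67867339642487), np.float64(137.3954258681442), np.float64(-130.95945852023303)]
mark r 0.028256160492578397 ang 109.76611292902456
board [[0.5931 0.4593]
 [0.5813 0.2733]
 [0.4004 0.2991]
 [0.426  0.4812]] [0.50018933 0.37820096] [np.float64(0.1685409756820895), np.float64(0.1863912709496523), np.float64(0.18279377437447417), np.float64(0.18394736596382658)]
dummy [0.5787 0.1437 0.1229]
black [0.5855 0.0576 0.1187]
violet [0.496  0.0499 0.1169]
knob [ 0.5039 -0.0768  0.136 ]
btn [ 0.6346 -0.0557  0.1117]
green [ 0.5461 -0.2716  0.0465]
```

{"method": "step_arm", "body": {
  "commands": [0.86,-1,0,0,0,-0.29,0.86,-1,0,0,0,-0.29,0.86,-1,0,0,0,-0.29,0.86,-1,0,0,0,-0.29,0.86,-1,0,0,0,-0.29,0.86,-1,0,0,0,-0.29,0.86,-1,0,0,0,-0.29,0.86,-1,0,0,0,-0.29,0.86,-1,0,0,0,-0.29,0.86,-1,0,0,0,-0.29,0.86,-1,0,0,0,-0.29,0.86,-1,0,0,0,-0.29],
  "fingers": 0.82,
  "newtons": 20
}}

```text
time: 1.6
tcp_pos: [0.5042, 0.2329, 0.2221]
orientation: [-180.0, -0.0, 137.9]
wrist_force: [0.4, -0.1, 0.8]
grip_width: 0.0712
grasp_force: 0.0
```

{"method": "step_arm", "body": {
  "commands": [0.63,-0.73,0,0,0,0,0.63,-0.73,0,0,0,0,0.63,-0.73,0,0,0,0,0.63,-0.73,0,0,0,0,0,0,-0.8,0,0,0,0,0,-0.8,0,0,0,0,0,-0.8,0,0,0,0,0,-0.8,0,0,0,0,0,-0.7,0,0,0,0,0,-0.43,0,0,0,0,0,0,0,0,0]
}}

```text
time: 2.98
tcp_pos: [0.5783, 0.1464, 0.0914]
orientation: [-179.9, -0.1, 138.0]
wrist_force: [1.0, -0.2, -0.3]
grip_width: 0.0713
grasp_force: 0.0
```

{"method": "step_arm", "body": {
  "commands": [0,0,0,0,0,0,0,0,0,0,0,0,0,0,0,0,0,0,0,0,0,0,0,0],
  "fingers": 0
}}

```text
time: 3.48
tcp_pos: [0.5799, 0.1465, 0.0936]
orientation: [179.9, 0.1, 138.0]
wrist_force: [-1.4, 0.1, 4.3]
grip_width: 0.0515
grasp_force: 20.0
```

{"method": "step_arm", "body": {
  "commands": [0,0,1,0,0,0,0,0,1,0,0,0,0,0,1,0,0,0,-0.11,0.99,0,0,0,0,-0.11,0.99,0,0,0,0,-0.11,0.99,0,0,0,0,-0.11,0.99,0,0,0,0,-0.11,0.99,0,0,0,0,-0.11,0.99,0,0,0,0,-0.11,0.99,0,0,0,0,-0.11,0.99,0,0,0,0,-0.11,0.99,0,0,0,0]
}}

```text
time: 4.97
tcp_pos: [0.5491, 0.4146, 0.1821]
orientation: [-180.0, -0.0, 138.0]
wrist_force: [1.0, 0.3, -1.2]
grip_width: 0.0515
grasp_force: 20.0
```

{"method": "step_arm", "body": {
  "commands": [0,0,-0.9,0,0,0,0,0,-0.9,0,0,0,0,0,-0.9,0,0,0,0,0,-0.9,0,0,0,0,0,-0.9,0,0,0,0,0,-0.4,0,0,0,0,0,-0.15,0,0,0,0,0,0,0,0,0]
}}

```text
time: 5.98
tcp_pos: [0.5502, 0.4142, 0.032]
orientation: [179.9, 0.0, 138.0]
wrist_force: [0.7, 0.3, -1.5]
grip_width: 0.0516
grasp_force: 20.0
```

{"method": "step_arm", "body": {
  "commands": [0,0,-0.04,0,0,0,0,0,0,0,0,0]
}}

```text
time: 6.22
tcp_pos: [0.5501, 0.414, 0.0307]
orientation: [179.9, 0.0, 138.0]
wrist_force: [0.8, -0.1, -0.9]
grip_width: 0.0513
grasp_force: 20.0
```

{"method": "step_arm", "body": {
  "commands": [0,0,0,0,0,0,0,0,0,0,0,0,0,0,0,0,0,0,0,0,0.5,0,0,0,0,0,0.95,0,0,0,0,0,0.95,0,0,0,0,0,0.95,0,0,0,0,0,0.95,0,0,0,0,0,0.74,0,0,0],
  "fingers": 0.8
}}

```text
time: 7.35
tcp_pos: [0.5502, 0.4141, 0.184]
orientation: [179.9, 0.0, 138.0]
wrist_force: [0.5, -0.0, -0.1]
grip_width: 0.0694
grasp_force: 0.0
```

{"method": "step_arm", "body": {
  "commands": [0.1,-0.99,0,0,0,0,0.1,-0.99,0,0,0,0,0.1,-0.99,0,0,0,0,0.1,-0.99,0,0,0,0,0.1,-0.99,0,0,0,0,0.1,-0.99,0,0,0,0,0.1,-0.99,0,0,0,0,0.1,-0.99,0,0,0,0,0.1,-0.99,0,0,0,0,0.1,-0.99,0,0,0,0,0.1,-0.99,0,0,0,0,0.1,-0.99,0,0,0,0]
}}

```text
time: 8.85
tcp_pos: [0.5857, 0.0564, 0.1818]
orientation: [180.0, 0.0, 138.0]
wrist_force: [0.3, 0.3, -0.4]
grip_width: 0.0697
grasp_force: 0.0
```

```bash
python3 - <<'E'
from bench import arm, snapshot
from h import *
s=snapshot("side"); pickle.dump(s,open("side1.pkl","wb")); cv2.imwrite("pics/side1.png",cv2.resize(s["img"][140:440,200:460],None,fx=2,fy=2))
print(arm.observe()["tcp_pos"])
E
```

```text
[0.58613928 0.05291655 0.18182375]
```

View pics/side1.png

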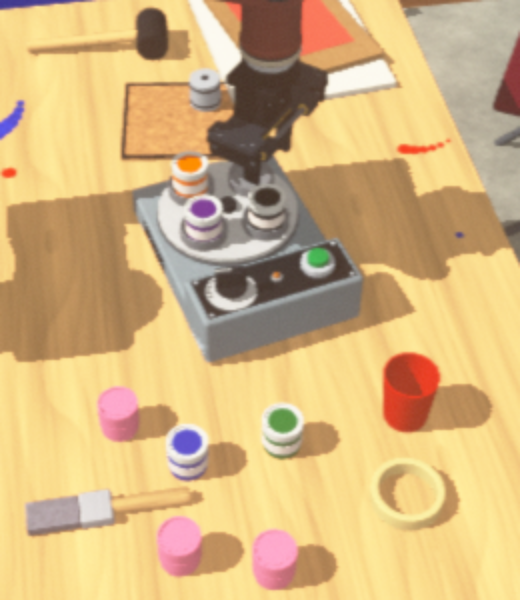

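The dummy stands on the board at crop (205,90). Black is at (267,197), violet (204,209), orange (190,165), green (283,420) and blue (187,441). I'll cross-check these against the side camera.

```bash
python3 - <<'E'
from bench import arm
from h import *
s=pickle.load(open("side1.pkl","rb"))
for n,x,y,z in[("black",267,197,.121),("violet",204,209,.121),("orange",190,165,.121),("green",283,420,.052),("blue",187,441,.052),("btn",318,257,.112),("dummy",205,75,.058),("brushend",190,495,.008),("bl",122,157,.006),("tl",126,84,.006),("dial",231,292,.09)]: print(n,world(s,200+x/2,140+y/2,z).round(4))
print(arm.observe()["tcp_pos"])
E
```

```text
black [0.587  0.0513 0.121 ]
violet [0.4966 0.0426 0.121 ]
orange [0.4903 0.1349 0.121 ]
green [ 0.5466 -0.2741  0.052 ]
blue [ 0.4243 -0.2849  0.052 ]
btn [ 0.6347 -0.0646  0.112 ]
dummy [0.5538 0.4148 0.058 ]
brushend [ 0.4199 -0.3334  0.008 ]
bl [0.4011 0.296  0.006 ]
tl [0.4268 0.4785 0.006 ]
dial [ 0.5125 -0.0874  0.09  ]
[0.58613928 0.05291655 0.18182375]
```

{"method": "step_arm", "body": {
  "commands": [0,0.05,-0.9,0,0,0,0,0,-0.9,0,0,0,0,0,-0.8,0,0,0,0,0,-0.38,0,0,0,0,0,0,0,0,0,0,0,0,0,0,0]
}}

```text
time: 9.65
tcp_pos: [0.5865, 0.0589, 0.0931]
orientation: [179.9, 0.1, 138.0]
wrist_force: [0.8, 0.3, 0.1]
grip_width: 0.0697
grasp_force: 0.0
```

{"method": "step_arm", "body": {
  "commands": [0,0,0,0,0,0,0,0,0,0,0,0,0,0,0,0,0,0,0,0,0,0,0,0],
  "fingers": 0
}}

```text
time: 10.15
tcp_pos: [0.5859, 0.0589, 0.0922]
orientation: [180.0, 0.0, 138.0]
wrist_force: [-0.9, 0.0, 3.6]
grip_width: 0.0517
grasp_force: 20.0
```

```bash
python3 - <<'E'
from bench import arm, snapshot
from h import *
s=snapshot("top"); pickle.dump(s,open("top1.pkl","wb")); crop(s,165,190,150,110,5,"pics/top1.png")
print(arm.observe()["tcp_pos"])
E
```

```text
[0.58593041 0.05887872 0.09228169]
```

View pics/top1.png

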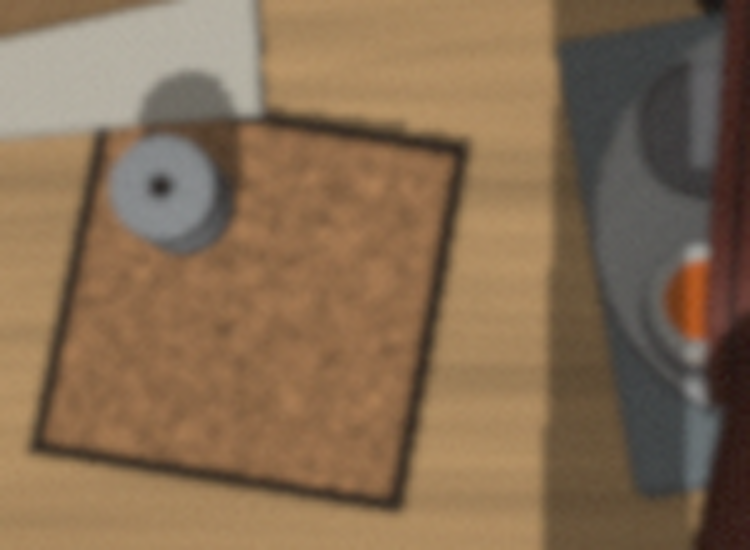

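{"method": "step_arm", "body": {
  "commands": [0,0,1,0,0,0,0,0,1,0,0,0,0,0,1,0,0,0,-0.3,0.95,0,0,0,0,-0.3,0.95,0,0,0,0,-0.3,0.95,0,0,0,0,-0.3,0.95,0,0,0,0,-0.3,0.95,0,0,0,0,-0.3,0.95,0,0,0,0,-0.3,0.95,0,0,0,0,-0.3,0.95,0,0,0,0,-0.3,0.95,0,0,0,0]
}}

```text
time: 11.7
tcp_pos: [0.5039, 0.3161, 0.1811]
orientation: [-180.0, -0.0, 138.0]
wrist_force: [0.1, 1.1, -0.6]
grip_width: 0.0517
grasp_force: 20.0
```

{"method": "step_arm", "body": {
  "commands": [-0.31,0.92,0,0,0,0,-0.31,0.92,0,0,0,0,-0.31,0.92,0,0,0,0,-0.31,0.92,0,0,0,0,0,0,-0.9,0,0,0,0,0,-0.9,0,0,0,0,0,-0.9,0,0,0,0,0,-0.9,0,0,0,0,0,-0.9,0,0,0,0,0,-0.4,0,0,0,0,0,-0.18,0,0,0,0,0,0,0,0,0]
}}

```text
time: 13.2
tcp_pos: [0.4679, 0.4262, 0.0302]
orientation: [179.9, 0.0, 138.0]
wrist_force: [-0.2, 0.0, -0.5]
grip_width: 0.0512
grasp_force: 20.0
```

```bash
python3 - <<'E'
from bench import arm
from h import *
s=pickle.load(open("top1.pkl","rb"))
for n,x,y,z in[("dummy",163,187,.058),("c2",465,148,.006),("c3",398,503,.006),("c4",35,445,.006)]: print(n,world(s,165+x/5-.4,190+y/5-.4,z).round(4))
o=arm.observe();print(o["tcp_pos"],o["wrist_force"])
E
```

```text
dummy [0.5501 0.4117 0.058 ]
c2 [0.5824 0.2723 0.006 ]
c3 [0.4014 0.2991 0.006 ]
c4 [0.428  0.4818 0.006 ]
[0.46786645 0.42617281 0.03021345] [-0.24252246  0.02255402 -0.523504  ]
```

{"method": "step_arm", "body": {
  "commands": [0,0,0,0,0,0,0,0,0,0,0,0,0,0,0,0,0,0,0,0,0.5,0,0,0,0,0,0.9,0,0,0,0,0,0.9,0,0,0,0,0,0.9,0,0,0,0,0,0.9,0,0,0,0,0,0.9,0,0,0],
  "fingers": 0.8
}}

```text
time: 14.32
tcp_pos: [0.4676, 0.4259, 0.1816]
orientation: [179.9, 0.0, 138.0]
wrist_force: [0.6, -0.2, -0.1]
grip_width: 0.0696
grasp_force: 0.0
```

{"method": "step_arm", "body": {
  "commands": [0.07,-0.94,0,0,0,0,0.07,-0.94,0,0,0,0,0.07,-0.94,0,0,0,0,0.07,-0.94,0,0,0,0,0.07,-0.94,0,0,0,0,0.07,-0.94,0,0,0,0,0.07,-0.94,0,0,0,0,0.07,-0.94,0,0,0,0,0.07,-0.94,0,0,0,0,0.07,-0.94,0,0,0,0,0,0,0,0,0,0]
}}

```text
time: 15.7
tcp_pos: [0.4889, 0.1425, 0.1806]
orientation: [179.9, 0.1, 137.8]
wrist_force: [-0.0, 0.2, 0.1]
grip_width: 0.0695
grasp_force: 0.0
```

```bash
python3 - <<'E'
from bench import arm,snapshot
from h import *
s=snapshot("side"); cv2.imwrite("pics/side2.png",cv2.resize(s["img"][140:440,200:460],None,fx=2,fy=2))
print(arm.observe()["tcp_pos"])
E
```

```text
[0.48881878 0.14344496 0.18043149]
```

View pics/side2.png

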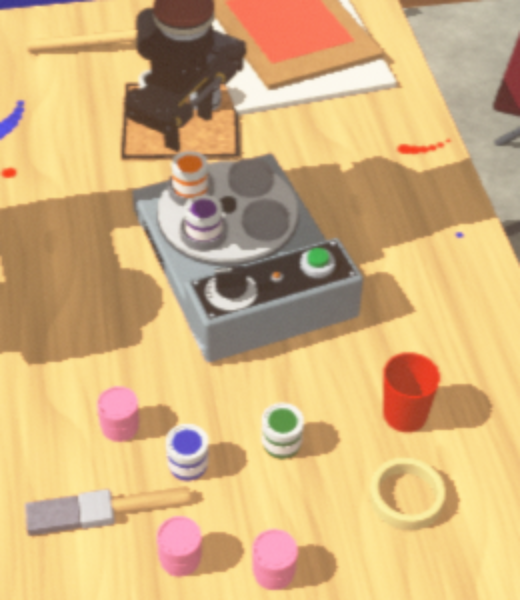

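{"method": "step_arm", "body": {
  "commands": [0,0,-0.9,0,0,0,0,0,-0.9,0,0,0,0,0,-0.8,0,0,0,0,0,-0.33,0,0,0,0,0,0,0,0,0,0,0,0,0,0,0]
}}

```text
time: 16.5
tcp_pos: [0.4893, 0.1442, 0.0927]
orientation: [179.9, 0.1, 138.0]
wrist_force: [0.5, 0.1, -0.5]
grip_width: 0.0698
grasp_force: 0.0
```

{"method": "step_arm", "body": {
  "commands": [0,0,0,0,0,0,0,0,0,0,0,0,0,0,0,0,0,0,0,0,0,0,0,0],
  "fingers": 0
}}

```text
time: 17.0
tcp_pos: [0.4887, 0.1438, 0.0919]
orientation: [180.0, 0.0, 138.0]
wrist_force: [-0.5, -0.0, 3.8]
grip_width: 0.0516
grasp_force: 20.0
```

{"method": "step_arm", "body": {
  "commands": [0,0,1,0,0,0,0,0,1,0,0,0,0,0,1,0,0,0,0.24,0.89,0,0,0,0,0.24,0.89,0,0,0,0,0.24,0.89,0,0,0,0,0.24,0.89,0,0,0,0,0.24,0.89,0,0,0,0,0.24,0.89,0,0,0,0,0.24,0.89,0,0,0,0,0,0,0,0,0,0]
}}

```text
time: 18.38
tcp_pos: [0.5385, 0.332, 0.1806]
orientation: [-180.0, -0.0, 138.1]
wrist_force: [-0.2, -0.5, -0.8]
grip_width: 0.0513
grasp_force: 20.0
```

{"method": "step_arm", "body": {
  "commands": [0,0,-0.9,0,0,0,0,0,-0.9,0,0,0,0,0,-0.9,0,0,0,0,0,-0.9,0,0,0,0,0,-0.9,0,0,0,0,0,-0.4,0,0,0,0,0,-0.18,0,0,0,0,0,0,0,0,0]
}}

```text
time: 19.38
tcp_pos: [0.5394, 0.3307, 0.03]
orientation: [179.9, 0.0, 138.0]
wrist_force: [0.5, 0.0, -1.2]
grip_width: 0.0512
grasp_force: 20.0
```

{"method": "step_arm", "body": {
  "commands": [0,0,0,0,0,0,0,0,0,0,0,0,0,0,0,0,0,0,0,0,0.5,0,0,0,0,0,0.9,0,0,0,0,0,0.9,0,0,0,0,0,0.9,0,0,0,0,0,0.9,0,0,0,0,0,0.9,0,0,0],
  "fingers": 0.8
}}

```text
time: 20.5
tcp_pos: [0.539, 0.3308, 0.1813]
orientation: [179.9, 0.0, 138.0]
wrist_force: [-0.5, 0.8, -0.0]
grip_width: 0.0695
grasp_force: 0.0
```

{"method": "step_arm", "body": {
  "commands": [-0.15,-0.935,0,0,0,0,-0.15,-0.935,0,0,0,0,-0.15,-0.935,0,0,0,0,-0.15,-0.935,0,0,0,0,-0.15,-0.935,0,0,0,0,-0.15,-0.935,0,0,0,0,-0.15,-0.935,0,0,0,0,-0.15,-0.935,0,0,0,0,-0.15,-0.935,0,0,0,0,-0.15,-0.935,0,0,0,0,0,0,0,0,0,0]
}}

```text
time: 21.88
tcp_pos: [0.494, 0.0489, 0.1802]
orientation: [180.0, 0.1, 137.8]
wrist_force: [-0.3, -0.4, 0.5]
grip_width: 0.0699
grasp_force: 0.0
```

```bash
python3 - <<'E'
from bench import arm,snapshot
from h import *
s=snapshot("side"); s0=pickle.load(open("side1.pkl","rb"))
d=cv2.absdiff(s["img"],s0["img"]).max(2)
# pots unchanged? mean diff in small windows
for n,p in dict(violet=[.4945,.0495,.121],green=[.5447,-.2703,.052],blue=[.4231,-.2822,.052],dummy=[.55,.414,.058]).items():
    u,v=pix(s,p).astype(int); print(n,u,v,d[v-12:v+12,u-12:u+12].mean())
crop(s,245,165,90,80,6,"pics/side3.png")
print(arm.observe()["tcp_pos"])
E
```

```text
violet 300 242 46.41493055555556
green 340 348 1.8055555555555556
blue 292 359 1.8107638888888888
dummy 301 177 129.828125
[0.49415931 0.04981412 0.18013416]
```

View pics/side3.png

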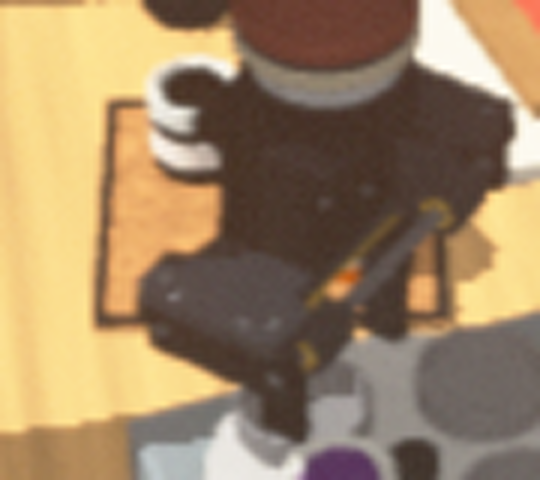

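{"method": "step_arm", "body": {
  "commands": [0,0,-0.9,0,0,0,0,0,-0.9,0,0,0,0,0,-0.8,0,0,0,0,0,-0.33,0,0,0,0,0,0,0,0,0,0,0,0,0,0,0]
}}

```text
time: 22.68
tcp_pos: [0.4948, 0.0504, 0.0923]
orientation: [179.9, 0.1, 138.0]
wrist_force: [0.5, 0.0, -0.4]
grip_width: 0.0698
grasp_force: 0.0
```

{"method": "step_arm", "body": {
  "commands": [0,0,0,0,0,0,0,0,0,0,0,0,0,0,0,0,0,0,0,0,0,0,0,0],
  "fingers": 0
}}

```text
time: 23.18
tcp_pos: [0.4941, 0.0501, 0.0916]
orientation: [180.0, 0.0, 138.0]
wrist_force: [-0.4, -0.5, 3.9]
grip_width: 0.0512
grasp_force: 20.0
```

{"method": "step_arm", "body": {
  "commands": [0,0,1,0,0,0,0,0,1,0,0,0,0,0,1,0,0,0,-0.13,0.98,0,0,0,0,-0.13,0.98,0,0,0,0,-0.13,0.98,0,0,0,0,-0.13,0.98,0,0,0,0,-0.13,0.98,0,0,0,0,-0.13,0.98,0,0,0,0,-0.13,0.98,0,0,0,0,-0.13,0.98,0,0,0,0,-0.13,0.98,0,0,0,0]
}}

```text
time: 24.68
tcp_pos: [0.4582, 0.3155, 0.1806]
orientation: [-180.0, -0.0, 138.0]
wrist_force: [0.7, 0.4, -0.8]
grip_width: 0.0517
grasp_force: 20.0
```

{"method": "step_arm", "body": {
  "commands": [-0.1,0.92,0,0,0,0,0,0,0,0,0,0,0,0,-0.9,0,0,0,0,0,-0.9,0,0,0,0,0,-0.9,0,0,0,0,0,-0.9,0,0,0,0,0,-0.9,0,0,0,0,0,-0.4,0,0,0,0,0,-0.17,0,0,0,0,0,0,0,0,0]
}}

```text
time: 25.92
tcp_pos: [0.4563, 0.3424, 0.0297]
orientation: [179.9, 0.0, 138.0]
wrist_force: [0.1, 0.1, -1.0]
grip_width: 0.0516
grasp_force: 20.0
```

{"method": "step_arm", "body": {
  "commands": [0,0,0,0,0,0,0,0,0,0,0,0,0,0,0,0,0,0,0,0,0.5,0,0,0,0,0,0.9,0,0,0,0,0,0.9,0,0,0,0,0,0.9,0,0,0,0,0,0.9,0,0,0,0,0,0.9,0,0,0],
  "fingers": 0.8
}}

```text
time: 27.05
tcp_pos: [0.4559, 0.3425, 0.1813]
orientation: [179.9, 0.0, 138.0]
wrist_force: [0.4, -0.1, -0.9]
grip_width: 0.0696
grasp_force: 0.0
```

{"method": "step_arm", "body": {
  "commands": [0.14,-1,0,0,0,-0.47,0.14,-1,0,0,0,-0.47,0.14,-1,0,0,0,-0.47,0.14,-1,0,0,0,-0.47,0.14,-1,0,0,0,-0.47,0.14,-1,0,0,0,-0.47,0.14,-1,0,0,0,-0.47,0.14,-1,0,0,0,-0.47,0.14,-1,0,0,0,-0.47,0.14,-1,0,0,0,-0.47,0.14,-1,0,0,0,-0.47,0.14,-1,0,0,0,-0.47]
}}

```text
time: 28.55
tcp_pos: [0.5064, -0.0187, 0.1804]
orientation: [179.9, 0.0, 99.1]
wrist_force: [-0.4, 0.1, 0.1]
grip_width: 0.0693
grasp_force: 0.0
```

```bash
python3 - <<'E'
from bench import arm,snapshot
from h import *
t=snapshot("top"); s=snapshot("side")
cv2.imwrite("pics/both.png",np.hstack([cv2.resize(s["img"][140:440,200:460],None,fx=1.5,fy=1.5),cv2.resize(t["img"][150:350,165:425],None,fx=1.5,fy=2.25)])[:, :800])
cv2.imwrite("pics/topB.png",t["img"])
s0=pickle.load(open("side1.pkl","rb"));t0=pickle.load(open("top0.pkl","rb"))
for a,b in((s,s0),(t,t0)):
  d=cv2.absdiff(a["img"],b["img"]).max(2)
  for p in([.5447,-.2703,.052],[.4231,-.2822,.052]):
    u,v=pix(a,p).astype(int); print(u,v,d[v-9:v+9,u-9:u+9].mean())
print(arm.observe()["tcp_pos"])
E
```

```text
340 348 1.9197530864197532
292 359 95.84567901234568
476 233 8.688271604938272
482 282 73.23765432098766
[ 0.50673633 -0.01997784  0.18034677]
```

View pics/both.png

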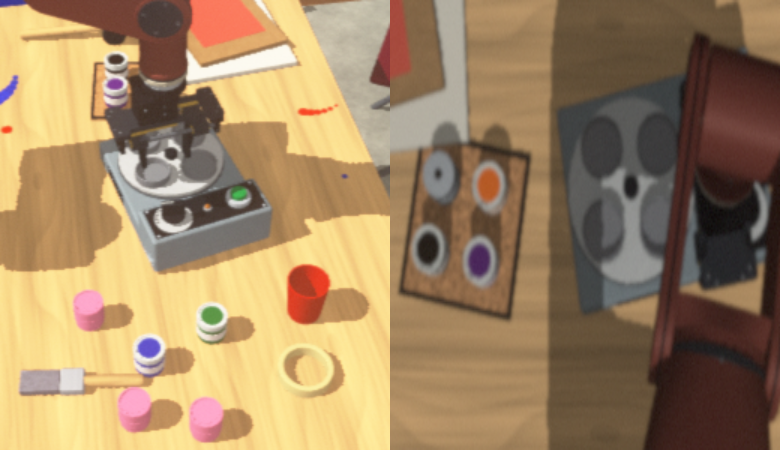

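All four pots are on the board. The blue pot was knocked and is now at about side (299,372), close to the brush handle. Green has not moved. I'll measure blue by colour.

```bash
python3 - <<'E'
from h import *
t=pickle.load(open("top0.pkl","rb"))
for f in("pics/top0.png","pics/topB.png"):
  im=cv2.imread(f);h=cv2.cvtColor(im,cv2.COLOR_BGR2HSV)
  for n,lo,hi,z in(("blue",(110,120,60),(130,255,255),.052),("green",(55,90,40),(85,255,255),.052)):
    m=cv2.inRange(h,lo,hi);m[:,:425]=0;m[:180]=0;m[350:]=0
    k,l,st,c=cv2.connectedComponentsWithStats(m)
    for i in range(1,k):
      if st[i,4]>30:print(f,n,c[i],st[i,4],world(t,*c[i],z).round(4))
im=cv2.imread("pics/topB.png");s=dict(img=im);crop(s,440,205,130,130,4,"pics/pots2.png")
E
```

```text
pics/top0.png blue [482.87234043 283.12765957] 141 [ 0.4225 -0.2821  0.052 ]
pics/top0.png green [476.03787879 233.16666667] 132 [ 0.5446 -0.2701  0.052 ]
pics/topB.png blue [496.5        279.19285714] 140 [ 0.4324 -0.3153  0.052 ]
pics/topB.png green [475.93939394 233.25757576] 132 [ 0.5444 -0.2698  0.052 ]
```

View pics/pots2.png

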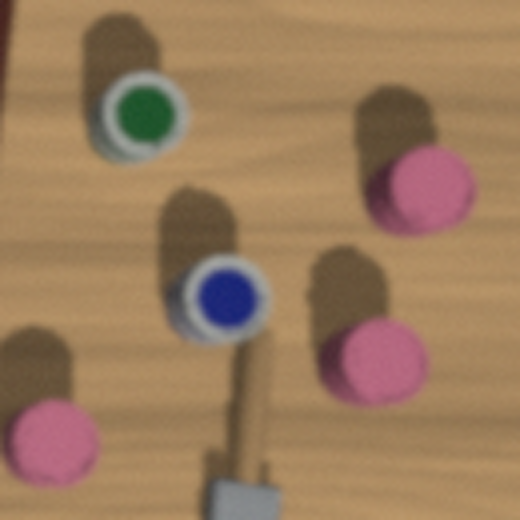

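{"method": "step_arm", "body": {
  "commands": [0.1,-0.7,0,0,0,-1,0.1,-0.7,0,0,0,-1,0.1,-0.7,0,0,0,-1,0.1,-0.7,0,0,0,-1,0.1,-0.7,0,0,0,-1,0.1,-0.7,0,0,0,-1,0.1,-0.7,0,0,0,-1,0.1,-0.7,0,0,0,-1,0.1,-0.7,0,0,0,-1,0.1,-0.7,0,0,0,-1,0.1,-0.7,0,0,0,-1,0.15,-0.7,0,0,0,-1]
}}

```text
time: 30.15
tcp_pos: [0.5441, -0.2693, 0.1799]
orientation: [180.0, -0.0, 16.6]
wrist_force: [0.1, 0.4, -0.2]
grip_width: 0.0693
grasp_force: 0.0
```

{"method": "step_arm", "body": {
  "commands": [0,0,0,0,0,-0.95,0,0,-0.9,0,0,0,0,0,-0.9,0,0,0,0,0,-0.9,0,0,0,0,0,-0.8,0,0,0]
}}

```text
time: 30.78
tcp_pos: [0.544, -0.2686, 0.0739]
orientation: [-180.0, -0.0, 10.2]
wrist_force: [-1.4, -0.5, -0.8]
grip_width: 0.0695
grasp_force: 0.0
```

{"method": "step_arm", "body": {
  "commands": [0,0,-0.8,0,0,0,0,0,-0.6,0,0,0,0,0,-0.28,0,0,0,0,0,0,0,0,0,0,0,0,0,0,0]
}}

```text
time: 31.4
tcp_pos: [0.5444, -0.27, 0.0247]
orientation: [179.9, -0.1, 10.2]
wrist_force: [0.4, 0.5, -0.1]
grip_width: 0.0696
grasp_force: 0.0
```

{"method": "step_arm", "body": {
  "commands": [0,0,0,0,0,0,0,0,0,0,0,0,0,0,0,0,0,0,0,0,0,0,0,0],
  "fingers": 0
}}

```text
time: 31.9
tcp_pos: [0.5439, -0.2698, 0.0241]
orientation: [180.0, -0.0, 10.2]
wrist_force: [-0.2, 0.1, 2.0]
grip_width: 0.0515
grasp_force: 20.0
```

```bash
python3 - <<'E'
from h import *
s=dict(img=cv2.imread("pics/topB.png"));crop(s,268,165,140,120,5,"pics/cups.png")
E
```

```text
(no output)
```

View pics/cups.png

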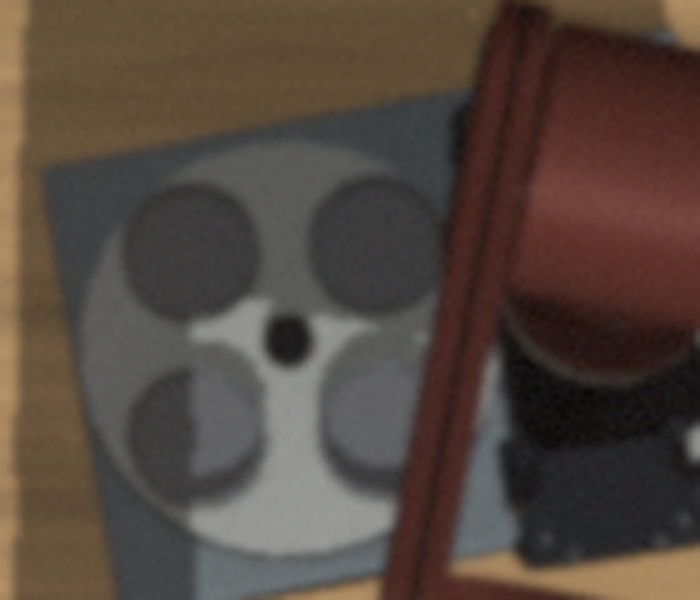

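Empty cup rims: cup0 at crop (192,251), cup3 (376,245), cup1 (197,425).

```bash
python3 - <<'E'
from h import *
t=pickle.load(open("top0.pkl","rb"))
for n,x,y,z in(("cup0",192,251,.084),("cup3",376,245,.084),("cup1",197,425,.084)): print(n,world(t,268+x/5-.4,165+y/5-.4,z).round(4))
E
```

```text
cup0 [0.5782 0.1454 0.084 ]
cup3 [0.5823 0.0571 0.084 ]
cup1 [0.4938 0.1413 0.084 ]
```

{"method": "step_arm", "body": {
  "commands": [0,0,0.5,0,0,0,0,0,0.9,0,0,0,0,0,1,0,0,0,0,0,1,0,0,0,0,0,1,0,0,0,0,0,0.8,0,0,0,0.08,0.99,0,0,0,0,0.08,0.99,0,0,0,0,0.08,0.99,0,0,0,0,0.08,0.99,0,0,0,0,0.08,0.99,0,0,0,0,0.08,0.99,0,0,0,0]
}}

```text
time: 33.4
tcp_pos: [0.5579, -0.0903, 0.1804]
orientation: [180.0, -0.0, 10.2]
wrist_force: [0.1, -0.1, -0.6]
grip_width: 0.0515
grasp_force: 20.0
```

{"method": "step_arm", "body": {
  "commands": [0.08,0.99,0,0,0,0,0.08,0.99,0,0,0,0,0.08,0.99,0,0,0,0,0.08,0.99,0,0,0,0,0.08,0.99,0,0,0,0,0.08,0.99,0,0,0,0,0.08,0.99,0,0,0,0,0.08,0.99,0,0,0,0,0,0,0,0,0,0,0,0,0,0,0,0]
}}

```text
time: 34.65
tcp_pos: [0.5771, 0.1458, 0.1799]
orientation: [180.0, 0.0, 10.2]
wrist_force: [0.8, 0.1, -0.8]
grip_width: 0.0518
grasp_force: 20.0
```

{"method": "step_arm", "body": {
  "commands": [0.05,0,-0.9,0,0,0,0,0,-0.9,0,0,0,0,0,-0.7,0,0,0,0,0,-0.35,0,0,0,0,0,-0.03,0,0,0,0,0,0,0,0,0]
}}

```text
time: 35.4
tcp_pos: [0.5793, 0.1459, 0.094]
orientation: [180.0, -0.1, 10.1]
wrist_force: [0.8, -0.5, -1.1]
grip_width: 0.0519
grasp_force: 20.0
```

{"method": "step_arm", "body": {
  "commands": [0,0,0,0,0,0,0,0,0,0,0,0,0,0,0,0,0,0,0,0,0.5,0,0,0,0,0,0.9,0,0,0,0,0,0.9,0,0,0,0,0,0.6,0,0,0,-0.31,-0.96,0,0,0,0,-0.31,-0.96,0,0,0,0,-0.31,-0.96,0,0,0,0,-0.31,-0.96,0,0,0,0,-0.31,-0.96,0,0,0,0],
  "fingers": 0.8
}}

```text
time: 36.9
tcp_pos: [0.5318, 0.0013, 0.1807]
orientation: [180.0, -0.0, 10.2]
wrist_force: [0.0, 0.5, 0.4]
grip_width: 0.0698
grasp_force: 0.0
```

```bash
cat > bl.py <<'E'
from bench import arm,snapshot
from h import *
def find(t,n,z=.052):
  lo,hi=dict(blue=((110,120,60),(130,255,255)),green=((55,90,40),(85,255,255)))[n]
  m=cv2.inRange(cv2.cvtColor(t["img"],cv2.COLOR_BGR2HSV),lo,hi)
  k,l,st,c=cv2.connectedComponentsWithStats(m)
  for i in range(1,k):
    if st[i,4]>30:print(n,c[i].round(1),st[i,4],world(t,*c[i],z).round(4))
E
python3 - <<'E'
from bl import *
t=snapshot("top");find(t,"blue");find(t,"green",.121)
print(arm.observe()["tcp_pos"])
E
```

```text
blue [534.5 120.7] 74 [ 0.8375 -0.429   0.052 ]
blue [496.5 279.2] 143 [ 0.4325 -0.3152  0.052 ]
blue [194.3 366.2] 339 [0.2189 0.4012 0.052 ]
blue [ 79.5 441.9] 289 [0.047  0.6546 0.052 ]
green [305.2 210.8] 131 [0.5796 0.1456 0.121 ]
green [589.1 357.2] 147 [ 0.2548 -0.491   0.121 ]
green [ 73.3 429.8] 267 [0.0862 0.639  0.121 ]
[ 0.53100788 -0.00160208  0.18058095]
```

{"method": "step_arm", "body": {
  "commands": [-0.3,-0.95,0,0,0,0,-0.3,-0.95,0,0,0,0,-0.3,-0.95,0,0,0,0,-0.3,-0.95,0,0,0,0,-0.3,-0.95,0,0,0,0,-0.3,-0.95,0,0,0,0,-0.3,-0.95,0,0,0,0,-0.3,-0.95,0,0,0,0,-0.3,-0.95,0,0,0,0,-0.3,-0.95,0,0,0,0,-0.3,-0.95,0,0,0,0,0,0,0,0,0,0]
}}

```text
time: 38.45
tcp_pos: [0.4328, -0.3127, 0.1806]
orientation: [180.0, -0.0, 10.0]
wrist_force: [-0.5, 0.7, 1.3]
grip_width: 0.0698
grasp_force: 0.0
```

{"method": "step_arm", "body": {
  "commands": [0,0,-0.9,0,0,0,0,0,-0.9,0,0,0,0,0,-0.9,0,0,0,0,0,-0.5,0,0,0,0,0,0,0,0,0]
}}

```text
time: 39.08
tcp_pos: [0.4328, -0.3101, 0.0833]
orientation: [-179.9, 0.1, 10.2]
wrist_force: [0.5, -0.4, -1.2]
grip_width: 0.0695
grasp_force: 0.0
```

{"method": "step_arm", "body": {
  "commands": [0,-0.12,0,0,0,0,0,0,-0.9,0,0,0,0,0,-0.7,0,0,0,0,0,-0.34,0,0,0,0,0,0,0,0,0,0,0,0,0,0,0]
}}

```text
time: 39.83
tcp_pos: [0.434, -0.3157, 0.0272]
orientation: [179.9, -0.1, 10.2]
wrist_force: [0.4, -0.0, -0.0]
grip_width: 0.07
grasp_force: 0.0
```

{"method": "step_arm", "body": {
  "commands": [0,0,0,0,0,0,0,0,0,0,0,0,0,0,0,0,0,0,0,0,0,0,0,0],
  "fingers": 0
}}

```text
time: 40.33
tcp_pos: [0.4334, -0.3151, 0.0264]
orientation: [180.0, -0.0, 10.2]
wrist_force: [-1.6, 0.1, 3.0]
grip_width: 0.0511
grasp_force: 20.0
```

{"method": "step_arm", "body": {
  "commands": [0,0,0.5,0,0,0,0,0,0.9,0,0,0,0,0,1,0,0,0,0,0,1,0,0,0,0,0,1,0,0,0,0,0,0.8,0,0,0,0.17,0.99,0,0,0,0,0.17,0.99,0,0,0,0,0.17,0.99,0,0,0,0,0.17,0.99,0,0,0,0,0.17,0.99,0,0,0,0,0.17,0.99,0,0,0,0]
}}

```text
time: 41.82
tcp_pos: [0.4638, -0.1357, 0.1828]
orientation: [180.0, -0.0, 10.2]
wrist_force: [-0.2, 0.2, -0.4]
grip_width: 0.0517
grasp_force: 20.0
```

{"method": "step_arm", "body": {
  "commands": [0.17,0.99,0,0,0,0,0.17,0.99,0,0,0,0,0.17,0.99,0,0,0,0,0.17,0.99,0,0,0,0,0.17,0.99,0,0,0,0,0.17,0.99,0,0,0,0,0,0.34,0,0,0,0,0,0,0,0,0,0,0,0,0,0,0,0]
}}

```text
time: 42.95
tcp_pos: [0.4943, 0.0509, 0.1822]
orientation: [180.0, 0.0, 10.1]
wrist_force: [-0.8, -0.3, -1.2]
grip_width: 0.0516
grasp_force: 20.0
```

{"method": "step_arm", "body": {
  "commands": [0,0,-0.9,0,0,0,0,0,-0.9,0,0,0,0,0,-0.7,0,0,0,0,0,-0.36,0,0,0,0,0,0,0,0,0,0,0,0,0,0,0]
}}

```text
time: 43.7
tcp_pos: [0.495, 0.0513, 0.0969]
orientation: [180.0, -0.1, 10.1]
wrist_force: [-0.1, 0.7, -1.1]
grip_width: 0.0517
grasp_force: 20.0
```

{"method": "step_arm", "body": {
  "commands": [0,0,0,0,0,0,0,0,0,0,0,0,0,0,0,0,0,0,0,0,0.5,0,0,0,0,0,0.9,0,0,0,0,0,0.9,0,0,0,0,0,0.6,0,0,0,0,0,0,0,0,0],
  "fingers": 0.8
}}

```text
time: 44.7
tcp_pos: [0.4957, 0.0516, 0.1853]
orientation: [180.0, -0.2, 10.2]
wrist_force: [-0.1, 0.5, -0.5]
grip_width: 0.0695
grasp_force: 0.0
```

```bash
python3 - <<'E'
from bl import *
s=snapshot("side");t=snapshot("top");find(s,"blue",.121);find(t,"blue",.121);find(t,"green",.121)
pickle.dump(t,open("top3.pkl","wb"))
o=arm.observe();print(o["tcp_pos"],o["orientation"],o["qpos"],o["wrist_force"])
E
```

```text
blue [191.8  40. ] 7066 [0.2227 1.334  0.121 ]
blue [163.6 131.1] 2669 [0.1122 0.6683 0.121 ]
blue [148.5 159.6] 77 [0.0659 0.5123 0.121 ]
blue [201.3 202.9] 122 [0.2271 0.2675 0.121 ]
blue [301.  243.5] 61 [0.4944 0.047  0.121 ]
blue [483.4 405.4] 90 [ 0.811  -0.5165  0.121 ]
blue [534.5 120.8] 73 [ 0.8081 -0.4004  0.121 ]
blue [194.4 366.3] 340 [0.2238 0.3838 0.121 ]
blue [ 79.1 442. ] 284 [0.0611 0.624  0.121 ]
green [305.2 210.7] 133 [0.5798 0.1457 0.121 ]
green [589.1 357.2] 148 [ 0.2548 -0.491   0.121 ]
green [ 73.2 429.9] 263 [0.086  0.6393 0.121 ]
[0.49406254 0.05171471 0.1827324 ] [-1.79993574e+02  3.30631502e-02  1.01684016e+01] [-3.12739935e+00 -3.22417949e+00  1.08701147e+02 -1.40039326e-03
  7.45566869e+01  7.67045742e+01] [-0.09223864  1.23243116  0.04352173]
```

{"method": "step_arm", "body": {
  "commands": [0.046,-0.37,0,0,0,1,0.046,-0.37,0,0,0,1,0.046,-0.37,0,0,0,1,0.046,-0.37,0,0,0,1,0.046,-0.37,0,0,0,1,0.046,-0.37,0,0,0,1,0.046,-0.37,0,0,0,1,0.046,-0.37,0,0,0,1,0.046,-0.37,0,0,0,1,0.046,-0.37,0,0,0,1,0.046,-0.37,0,0,0,1,0.046,-0.37,0,0,0,1],
  "fingers": 0.4
}}

```text
time: 46.3
tcp_pos: [0.51, -0.0816, 0.1814]
orientation: [-179.8, -0.1, 92.9]
wrist_force: [0.1, -0.2, 0.4]
grip_width: 0.0348
grasp_force: 0.0
```

{"method": "step_arm", "body": {
  "commands": [0,0,0,0,0,1,0,0,0,0,0,1,0,0,0,0,0,1,0,0,0,0,0,1,0,0,0,0,0,1,0,0,0,0,0,1,0,0,0,0,0,1,0,0,0,0,0,1,0,0,0,0,0,1,0,0,0,0,0,1,0,0,0,0,0,1,0,0,0,0,0,1]
}}

```text
time: 47.8
tcp_pos: [0.51, -0.0812, 0.1815]
orientation: [180.0, -0.2, 175.4]
wrist_force: [-0.8, 0.2, -0.6]
grip_width: 0.0347
grasp_force: 0.0
```

{"method": "step_arm", "body": {
  "commands": [0,0,0,0,0,0.9,0,0,0,0,0,0.9,0,0,0,0,0,0.6,0,0,0,0,0,0,0,0,0,0,0,0]
}}

```text
time: 48.42
tcp_pos: [0.5105, -0.0814, 0.1823]
orientation: [180.0, -0.1, -168.4]
wrist_force: [1.0, 0.9, -0.0]
grip_width: 0.0347
grasp_force: 0.0
```

{"method": "step_arm", "body": {
  "commands": [0,0,-0.9,0,0,0,0,0,-0.9,0,0,0,0,0,-0.5,0,0,0,0,0,-0.14,0,0,0,0,0,0,0,0,0,0,0,0,0,0,0]
}}

```text
time: 49.18
tcp_pos: [0.5118, -0.0818, 0.1111]
orientation: [-179.9, 0.1, -168.3]
wrist_force: [0.5, -0.5, 0.0]
grip_width: 0.0346
grasp_force: 0.0
```

{"method": "step_arm", "body": {
  "commands": [0,0,0,0,0,0,0,0,0,0,0,0,0,0,0,0,0,0,0,0,0,0,0,0],
  "fingers": 0,
  "newtons": 30
}}

```text
time: 49.68
tcp_pos: [0.5119, -0.0822, 0.1107]
orientation: [-179.9, 0.1, -168.3]
wrist_force: [3.9, -3.1, -0.5]
grip_width: 0.013
grasp_force: 30.0
```

{"method": "step_arm", "body": {
  "commands": [0,0,-0.1,0,0,0,0,0,-0.1,0,0,0,0,0,-0.06,0,0,0,0,0,0,0,0,0,0,0,0,0,0,0]
}}

```text
time: 50.3
tcp_pos: [0.512, -0.0822, 0.1038]
orientation: [-179.9, 0.1, -168.3]
wrist_force: [-0.8, -3.0, 9.1]
grip_width: 0.0126
grasp_force: 30.0
```

{"method": "step_arm", "body": {
  "commands": [0,0,-0.05,0,0,0,0,0,0,0,0,0,0,0,0,0,0,0]
}}

```text
time: 50.68
tcp_pos: [0.5122, -0.0822, 0.1035]
orientation: [-179.9, 0.1, -168.3]
wrist_force: [-4.2, -1.1, 16.6]
grip_width: 0.013
grasp_force: 30.0
```

{"method": "step_arm", "body": {
  "commands": [0,0,0,0,0,-0.97,0,0,0,0,0,-0.97,0,0,0,0,0,-0.97,0,0,0,0,0,-0.97]
}}

```text
time: 51.18
tcp_pos: [0.5122, -0.0823, 0.1035]
orientation: [-179.9, 0.2, 164.8]
wrist_force: [-3.4, -2.1, 16.5]
grip_width: 0.0126
grasp_force: 30.0
```

{"method": "step_arm", "body": {
  "commands": [0,0,0,0,0,-0.97,0,0,0,0,0,-0.97,0,0,0,0,0,-0.97,0,0,0,0,0,-0.97,0,0,0,0,0,-0.97,0,0,0,0,0,-0.97,0,0,0,0,0,-0.97,0,0,0,0,0,-0.97,0,0,0,0,0,0,0,0,0,0,0,0]
}}

```text
time: 52.42
tcp_pos: [0.512, -0.0825, 0.1035]
orientation: [179.9, 0.1, 111.7]
wrist_force: [-3.9, -2.4, 16.9]
grip_width: 0.0131
grasp_force: 30.0
```

{"method": "step_arm", "body": {
  "commands": [0,0,0.1,0,0,0,0,0,0.1,0,0,0,0,0,0.08,0,0,0,0,0,0,0,0,0]
}}

```text
time: 52.92
tcp_pos: [0.5119, -0.0824, 0.1101]
orientation: [179.9, 0.1, 111.6]
wrist_force: [2.3, -5.2, 4.7]
grip_width: 0.0124
grasp_force: 30.0
```

{"method": "step_arm", "body": {
  "commands": [0,0,0,0,0,0,0,0,0,0,0,0,0,0,0,0,0,0,0,0,0.5,0,0,0,0,0,0.9,0,0,0,0,0,1,0,0,0],
  "fingers": 0.4
}}

```text
time: 53.68
tcp_pos: [0.5108, -0.0814, 0.1825]
orientation: [-180.0, -0.0, 111.7]
wrist_force: [0.5, 0.6, 0.5]
grip_width: 0.0345
grasp_force: 0.0
```

{"method": "step_arm", "body": {
  "commands": [0.82,0.17,0,0,0,0,0.82,0.17,0,0,0,0,0.82,0.17,0,0,0,0,0.82,0.17,0,0,0,0,0.82,0.17,0,0,0,0,0,0,0,0,0,0],
  "fingers": 0,
  "newtons": 10
}}

```text
time: 54.42
tcp_pos: [0.635, -0.0557, 0.1818]
orientation: [180.0, 0.0, 111.7]
wrist_force: [-0.4, -0.4, 0.7]
grip_width: 0.0002
grasp_force: 0.0
```

```bash
python3 - <<'E'
from bench import arm,snapshot
from h import *
s=snapshot("side");t=snapshot("top")
a=cv2.resize(s["img"][140:440,200:460],None,fx=1.5,fy=1.5)
b=cv2.resize(s["img"][255:315,285:345],None,fx=5,fy=5,interpolation=2);c=np.zeros((450,300,3),np.uint8);c[:300]=b
cv2.imwrite("pics/fin1.png",np.hstack([a,c]))
o=arm.observe();print(o["tcp_pos"],o["grip_width"])
E
```

```text
[ 0.63347265 -0.05599068  0.18141437] 0.0002943718441194318
```

View pics/fin1.png

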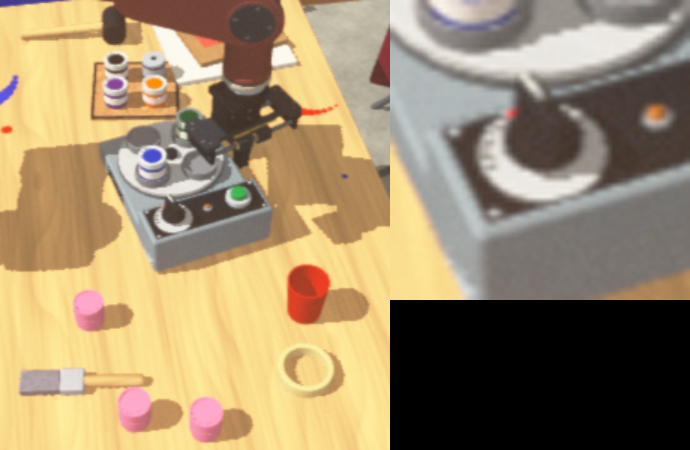

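All pots are in place: green and blue in facing cups, and four items on the board. The knob pointer (crop (535,85)) points towards the red mark (512,113). I'll check its angle and height with depth before pressing start.

```bash
python3 - <<'E'
from bench import snapshot
from h import *
for nm in("top","side"):
    s=snapshot(nm);v,u=np.mgrid[:480,:640];d=s["range_z"]
    r=np.linalg.inv(s["camera_matrix"])@np.stack([u.ravel(),v.ravel(),np.ones(u.size)])*d.ravel()
    T=s["camera_from_world"];p=(T[:3,:3].T@(r*np.array([[1],[-1],[-1]])-T[:3,3:4])).T
    w=p[(np.hypot(p[:,0]-.511,p[:,1]+.082)<.03)&(p[:,2]>.119)&(p[:,2]<.15)&(d.ravel()>0)]
    if len(w)<5: print(nm,len(w));continue
    c=np.cov(w[:,:2].T);e,V=np.linalg.eigh(c);print(nm,len(w),w.mean(0).round(4),"ztop",np.percentile(w[:,2],[50,80]).round(4),"ang",np.degrees(np.arctan2(V[1,1],V[0,1]))%180,np.sqrt(e))
E
```

```text
top 0
side 96 [ 0.51   -0.0884  0.1291] ztop [0.1296 0.1333] ang 113.7374144965148 [0.00418954 0.01325596]
```

{"method": "step_arm", "body": {
  "commands": [0,0,-0.9,0,0,0,0,0,-0.8,0,0,0,0,0,-0.5,0,0,0,0,0,-0.1,0,0,0,0,0,-0.1,0,0,0,0,0,-0.1,0,0,0,0,0,0,0,0,0]
}}

```text
time: 55.5
tcp_pos: [0.6346, -0.0562, 0.1071]
orientation: [179.9, 0.1, 111.6]
wrist_force: [-2.0, -0.2, 3.8]
grip_width: 0.0004
grasp_force: 2.2
```

{"method": "step_arm", "body": {
  "commands": [0,0,-0.07,0,0,0,0,0,-0.05,0,0,0,0,0,0,0,0,0,0,0,0,0,0,0]
}}

```text
time: 56.0
tcp_pos: [0.6347, -0.0562, 0.1061]
orientation: [179.9, 0.1, 111.7]
wrist_force: [-8.7, 0.2, 19.4]
grip_width: 0.0004
grasp_force: 9.7
```

Force jumped to 19 N, so the button is at its stop. I'll release it and retreat.

{"method": "step_arm", "body": {
  "commands": [0,0,0.3,0,0,0,0,0,0.9,0,0,0,0,0,1,0,0,0,0,0,1,0,0,0,0,0,1,0,0,0,0.5,-0.5,0.5,0,0,0,0.5,-0.5,0,0,0,0,0.5,-0.5,0,0,0,0,0,0,0,0,0,0,0,0,0,0,0,0]
}}

```text
time: 57.25
tcp_pos: [0.6786, -0.1005, 0.2429]
orientation: [-180.0, -0.1, 111.7]
wrist_force: [-0.2, 0.8, -0.6]
grip_width: 0.0007
grasp_force: 0.0
```

```bash
python3 - <<'E'
from bl import *
s=snapshot("side");cv2.imwrite("pics/fin2.png",cv2.resize(s["img"][140:440,200:460],None,fx=2,fy=2)); find(snapshot("top"),"green",.121)
E
```

```text
green [305.2 210.6] 126 [0.5801 0.1456 0.121 ]
green [589.1 357.3] 148 [ 0.2547 -0.491   0.121 ]
green [ 73.3 429.8] 268 [0.0862 0.639  0.121 ]
```

View pics/fin2.png

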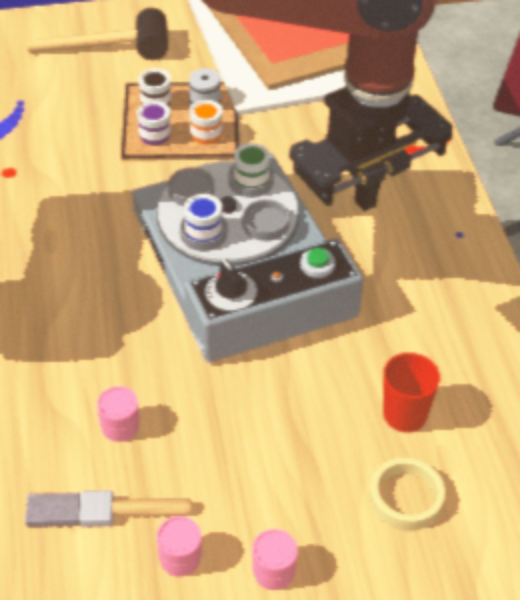

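The four pots stand on the board. Blue (203,215) and green (252,165) face each other in the wheel, the knob is at its mark and up, and the button is up. Nothing else was disturbed.

```bash
python3 -c "
from bench import arm
print(arm.job_done())"
```

```text
the job is handed in; nothing more can be done
None
```

The job is handed in: the three finished pots and the dummy are on the cork board, the green and blue pots (the only fresh ones) sit in facing cups, and the timer was set to the red mark before the start button was pressed fully and released.

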